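# Set a filter wheel and lock it with its drop pin

## Task

Turn the filter wheel by its crank post until the square filter shows in the bridge's window, and lock it there with the steel pin from the stand, set through the bushing and fully home in that sector's index hole. The post tells the wheel's position only roughly, so find the hole by feel, gently: never push the wheel with more than 20 N, and leave the other things on the table where they are.

Things in the scene. Friction and masses are not known exactly. Their poses are not given: they have to be found in the camera images.
- unit: Filter-wheel unit, fixed: round white base (200 mm across, 22 high) with the wheel on it, a column on its +x side (x 92 to 137 mm, 90 wide, 58 high) and from it a flat bridge reaching in over the wheel to x = 12 mm (70 wide in y, underside 43, top 58 above the table). Origin: wheel axis at table height; z up; x runs from the axis through window and bushing.
- window (a point): Centre of the window in the bridge, at the bridge's top face: an opening 40 mm (along the unit's x) by 36 mm, 40 mm from the wheel axis, through which one filter of the wheel is seen from above. Six filters lie 60 degrees apart on the wheel, 42 mm from the axis: five are round, one, the wanted one, is square (31 mm).
- wheel: Filter wheel, level, 184 mm across, turns about the unit's z. Origin: axis at table height; its x axis points at the crank post. Upper face 40 mm above the table. It turns stiffly (3 to 4 N at the post), stays where left, and starts with the post 45 to 85 degrees counter-clockwise (from above) of the unit's -x direction: push it clockwise. End stops 20 degrees or more beyond the range used.
- post (a point): Centre of the top of the crank post: fixed upright steel post on the wheel, 16 mm across, 37 tall (top 77 mm above the table), 74 mm from the axis, to be pushed from the side. The square filter lies opposite it on the wheel, but only to within 6 degrees: the post was fitted by eye. So the right hole is met with the post within 6 degrees or so of the unit's -x direction.
- bushing (a point): Centre of the upper mouth of the bushing: chamfered 13.5 mm hole through the bridge (15 mm deep), mouth 58 mm above the table, 74 mm from the wheel axis. 3 mm below the bridge runs the wheel face, with a 14.5 mm index hole on the centre line of each filter (none at the post), also 74 mm from the axis: it is under the bushing when its filter is centred in the window.
- pin: Loose steel locking pin, 100 to 170 g: stem 12 mm across, 30 long, chamfered tip; above it a round grip 20 mm across, 40 tall. Origin at the tip, z up to the grip. Starts upright in the stand. In the bushing its tip rests on the wheel face (40 mm above the table) until any index hole comes under it; then it falls by its weight till the grip sits on the bridge (tip at 28 mm) and blocks the wheel.
- stand: Pin stand: fixed grey block, 44 x 44 mm, 34 high, with a 15 mm hole for the pin (tip 4 mm above the table, grip resting on the block). Origin under its centre.
- beaker: Bystander: glass beaker, 68 mm across, 85 tall. Origin under its centre.
- dish: Bystander: flat clear dish with lid, 60 mm across, 18 tall. Origin under its centre.
- bottle_a: Bystander: white bottle, 72 mm across, 150 tall. Origin under its centre.
- bottle_b: Bystander: white bottle, 60 mm across, 120 tall. Origin under its centre.
- tipbox: Bystander: closed pipette-tip box, 120 x 85 x 57 mm. Origin under its centre.
- tray: Bystander: open white tray, 100 x 140 x 30 mm. Origin under its centre.
- slidebox: Bystander: slide box, 90 x 35 x 30 mm. Origin under its centre.
There are look-alikes about, which are no part of the job. Several things have the shape of the pin; the one meant has the colours described above.

How it is judged:
By the outcome, as a careful person would: the job done as asked, in the order asked, and still so for the second after the job is handed in, with the robot touching nothing.
It also fails if it takes over 61 s, if anything falls off the work surface, if the arm or the gripper's body presses on something with over 40 N, if the wrist force passes 120 N, or if a joint passes its speed limit or range.

## Robot

A 6-joint arm with a two-finger parallel gripper is mounted at the origin on the work surface. World frame = base frame: x ahead of the robot, y to its left, z up, the work surface at z = 0. Lengths are in m, angles in degrees, forces in N, time in s.
With the tool pointing down it reaches from about 0.3 to 0.75 m from the base axis. Payload 8.5 kg.
Tool frame: the origin (TCP) lies midway between the tips of the shut fingers; the grasp point (between the pads) lies 19 mm behind it (env.grip_depth is the distance from the TCP to the grasp point, in m); x points along the fingers, y is the direction in which the jaws open and shut, and the axes are right-handed (so a half turn about x gives the same grasp; the last joint's range is limited). The gripper opens to 85 mm and grips with 20 to 120 N. Pads are 22 mm wide; open, the fingers measure 114 mm over their backs; the gripper's body (76 mm by 85 mm) begins 54 mm behind the grasp point. The pads swing forward as they close: fully open they stand 13 mm farther back than shut.
Start: joints at [54.471, 21.807, 74.336, -0, 83.858, -12.336], TCP at [0.217, 0.506, 0.231] pointing down, gripper open.
Joint ranges: [-178.18, 178.18], [-50.72, 133.34], [12.68, 142.11], [-81.47, 261.47], [9.98, 163.14], [-165.26, 165.26]. Speed limits (degrees/s): [136.94, 136.94, 180, 180, 180, 180].

## Interface

Orientations are given as a 3x3 rotation matrix whose columns are the frame's x, y, z axes.
In Python, from rig import env gives the robot as it stands.
- The arm moves only by the tool play_rows, never from a script. Its arguments are lists of equal length, an entry for each row: "travel": the shift along the world's x, y, z in cm, a list of three; "rotation": the turn, a rotation vector about the world's x, y, z in rad, a list of three; "claw": the finger opening in cm, from 0 to 8.54. A call has 1 to 12 rows; each row shifts and turns the pose as measured when the row begins; what a row does not reach is not made up. A row lasts 1/12 s, in which the tool goes at most 41.7 mm and 7.16 degrees, less where a joint would pass 70% of its speed; a pose out of reach is approached as far as the arm can. A call is refused whole if a number of a shift passes 4.17 or a number of a turn 0.125, either way. A call with a gripper value outside its range is refused whole. The fingers move at their own pace and stop on an object; "squeeze" is the grip in N (left out, the last holds). Time passes only in rows, so rows that do not move let the fingers close. It gives the time, the measured TCP pose, the force and the opening at its end, in the units of the state.
- env.observe(): the state, without advancing time (a new reading comes with each control period).
- env.get_image(name): name is "side" or "top"; returns the picture (384x512x3 uint8, red, green, blue); there is no depth.
- env.camera_info(name): a dict with "vertical_fov" (degrees; the focal length in pixels is half the picture's height over the tangent of half this angle, whatever the lens; pixels are square), "cx", "cy" (the principal point, pixels), "eye" and "rotation" of the camera in the world. Camera axes: x right, y down, z forward; pixel columns grow to the right and rows downward; lengths in m; the calibration is good to about 2 mm. A picture is of the moment at which its call begins. camera_info takes no time and is no camera call.
- env.close_job(): hands the job in, once; it reports no verdict.
The state is a dict: "time_s": time; "q": joint angles; "qvel": joint speeds; "joint_efforts": joint torques, N m; "position": TCP position; "tool_rot": TCP orientation; "ft_force": force on the tool from outside, world axes, zero at the start; "wrist_torque": the same for the moment, N m; "grip_width": finger opening in m.
Only numpy, scipy, OpenCV 4.12 (cv2) and the standard library are available. Lean on these libraries where they do the work, as an engineer would, in place of code of your own. Each camera call takes 0.05 s, during which the arm holds its last target.

## Working session

There is one attempt and no reset: what is moved stays moved. The work goes in short steps, Python scripts to look and compute and a tool call to move; the robot and the scene stay as the last step left them, time stands still between calls to the robot, and variables do not carry over. Pictures are saved under pics/ and viewed, and the job is handed in when it is done.

Besides the shell and the picture viewer there is one more tool, called after "Call:" in YAML: its name, and indented under it one key for each argument. play_rows: Moves the arm, as the interface text tells. Its arguments: {"type":"object","properties":{"travel":{"type":"array","items":{"type":"array","items":{"type":"number"}}},"rotation":{"type":"array","items":{"type":"array","items":{"type":"number"}}},"claw":{"type":"array","items":{"type":"number"}},"squeeze":{"type":"number"}},"required":["travel","rotation","claw"]}

```bash
ls; mkdir -p pics; python3 - <<'E'
from rig import env
import cv2
for n in("side","top"):
    im=env.get_image(n); cv2.imwrite(f"pics/{n}0.png",im[:,:,::-1]); print(env.camera_info(n))
print(env.observe(),env.grip_depth)
E
```

```text
pics
{'vertical_fov': 53.01148273104798, 'cx': 260.6348349694154, 'cy': 194.29800910482092, 'eye': array([0.41364499, 1.02363867, 0.7302763 ]), 'rotation': array([[-0.98718163, -0.09214029,  0.13031728],
       [-0.15951904,  0.54348651, -0.8241214 ],
       [ 0.00510911, -0.8343456 , -0.55121803]])}
{'vertical_fov': 52.111768622135166, 'cx': 265.1312889676102, 'cy': 194.81929913209055, 'eye': array([0.46415479, 0.01307795, 1.05567678]), 'rotation': array([[ 0.00737721, -0.99310369,  0.11700699],
       [-0.99968651, -0.00452474,  0.02462552],
       [-0.02392627, -0.11715198, -0.99282574]])}
{'time_s': 0.1, 'q': array([ 5.44698267e+01,  2.18385765e+01,  7.43791055e+01,  7.87496148e-04,
        8.38587819e+01, -1.23359698e+01]), 'qvel': array([-0.08906925, -0.04807835, -0.11774465, -0.01611939, -0.0297488 ,
       -0.019962  ]), 'joint_efforts': array([ 3.43567313e-03, -4.49219263e+01, -2.31656313e+01, -2.36196574e-04,
        3.66179811e-03, -3.07614550e-05]), 'position': array([0.21646232, 0.50532896, 0.23076765]), 'tool_rot': array([[-7.86668130e-04,  3.93849768e-01,  9.19174489e-01],
       [-1.07812505e-03,  9.19173905e-01, -3.93850441e-01],
       [-9.99999109e-01, -1.30081464e-03, -2.98465514e-04]]), 'ft_force': array([ 0.2112662 , -0.32886785,  0.57516775]), 'wrist_torque': array([-0.01599657, -0.01579877,  0.00567881]), 'grip_width': 0.08523403956247916} 0.0187
```

View pics/side0.png

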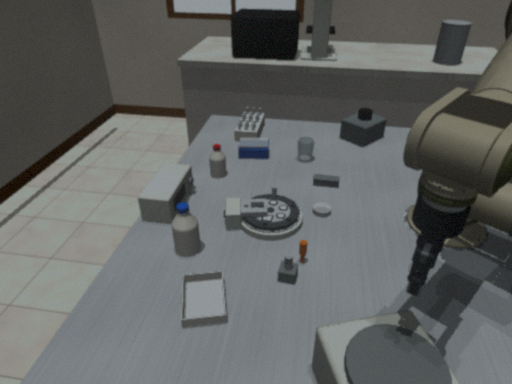

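View pics/top0.png

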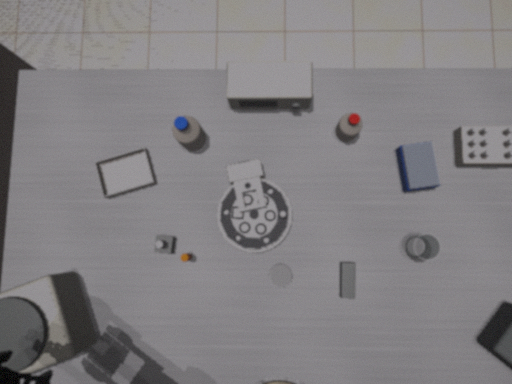

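```bash
cat > h.py <<'E'
import numpy as np,cv2
from rig import env
def cam(n):
    c=env.camera_info(n); f=192/np.tan(np.radians(c['vertical_fov']/2)); return c,f
def proj(n,P):
    c,f=cam(n); p=(np.asarray(P)-c['eye'])@c['rotation']; return np.stack([c['cx']+f*p[...,0]/p[...,2],c['cy']+f*p[...,1]/p[...,2]],-1)
def ray(n,uv):
    c,f=cam(n); d=np.array([(uv[0]-c['cx'])/f,(uv[1]-c['cy'])/f,1.]); return c['eye'],c['rotation']@d
def atz(n,uv,z):
    e,d=ray(n,uv); return e+d*(z-e[2])/d[2]
def tri(uvt,uvs):
    e1,d1=ray('top',uvt); e2,d2=ray('side',uvs)
    A=np.stack([d1,-d2],1); s=np.linalg.lstsq(A,e2-e1,rcond=None)[0]
    a=e1+s[0]*d1;b=e2+s[1]*d2; return (a+b)/2,np.linalg.norm(a-b)
def crop(im,x0,y0,w,h,s,name):
    c=cv2.resize(im[y0:y0+h,x0:x0+w,::-1],None,fx=s,fy=s,interpolation=cv2.INTER_CUBIC); 
    cv2.imwrite(name,c)
E
python3 - <<'E'
import cv2
from h import crop
t=cv2.imread('pics/top0.png')[:,:,::-1]; s=cv2.imread('pics/side0.png')[:,:,::-1]
crop(t,210,150,90,110,5,'pics/t_u.png'); crop(t,145,225,60,45,10,'pics/t_p.png')
crop(s,215,180,95,65,8,'pics/s_u.png'); crop(s,260,230,60,60,10,'pics/s_p.png')
E
```

```text
(no output)
```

View pics/t_u.png

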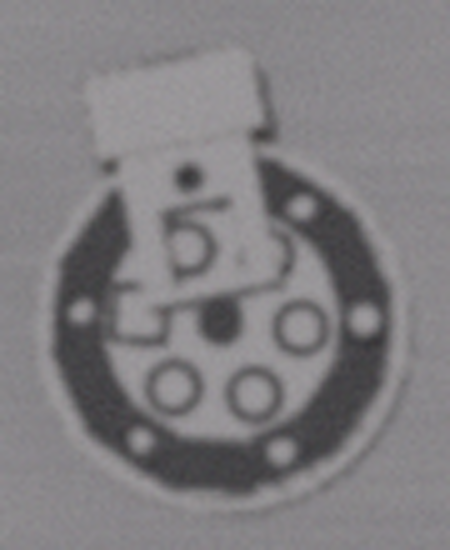

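View pics/t_p.png

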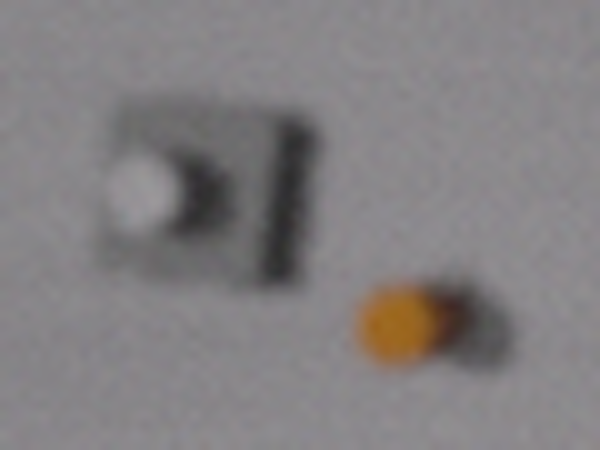

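View pics/s_u.png

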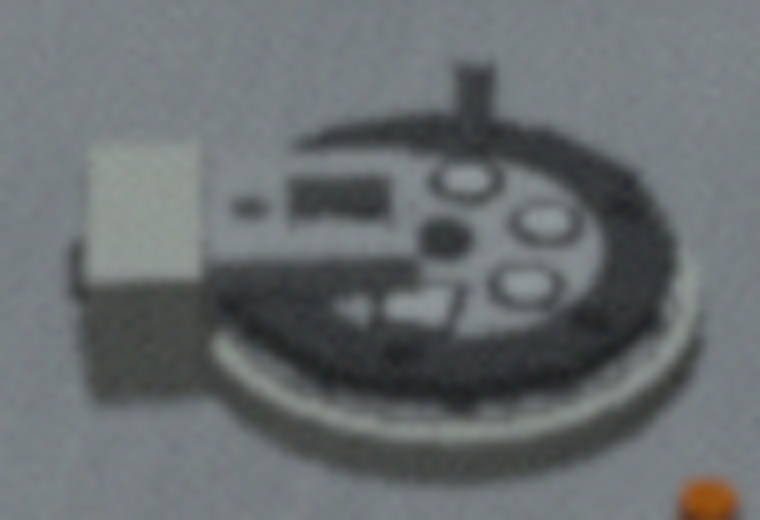

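View pics/s_p.png

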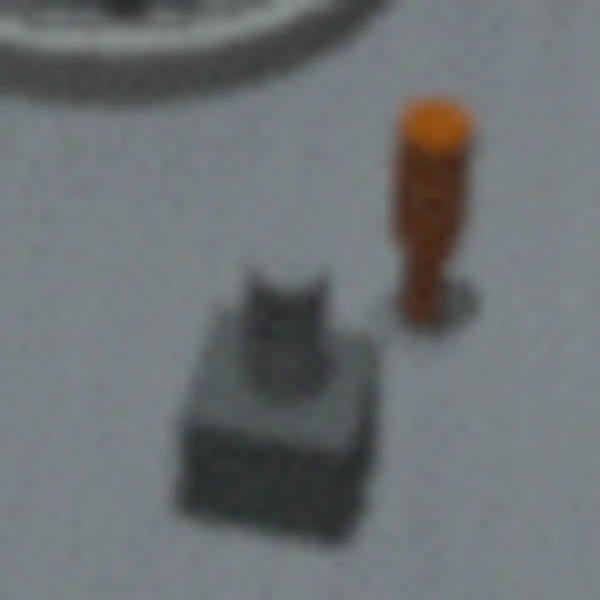

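```bash
python3 - <<'E'
from h import *
for n,a,b in [("bush",(247.4,185.1),(245.8,205.7)),("post",(282.2,213.6),(273.8,188.1)),("pin",(158.55,243.35),(288.45,256.7)),("orange",(184.4,257.0),(303.1,242.0))]:
    print(n,tri(a,b))
b=tri((247.4,185.1),(245.8,205.7))[0]
for n,u in [("hub",(210+221/5-.5,150+320/5-.5))]: print(n,atz('top',u,.04))
P=lambda x,y:(210+x/5-.4,150+y/5-.4)
ax=atz('top',P(221,320),.04)
for n,x,y in [("sq",139,315),("h1",80,312),("h2",141,441),("h3",282,452),("h4",302,207)]:
    p=atz('top',P(x,y),.04);d=p-ax; print(n,p,np.hypot(*d[:2]),np.degrees(np.arctan2(d[1],d[0])))
d=b-ax;print(np.hypot(*d[:2]),np.degrees(np.arctan2(d[1],d[0])))
E
```

```text
bush (array([0.60742893, 0.08382528, 0.05502422]), np.float64(0.000663569193992546))
post (array([ 0.53351551, -0.0056635 ,  0.07018259]), np.float64(0.0010120210044535325))
pin (array([0.45629978, 0.30404204, 0.06984266]), np.float64(0.00048280978083576476))
orange (array([0.42346629, 0.23843907, 0.0671256 ]), np.float64(0.0006666475828515035))
hub [0.53495644 0.06755368 0.04      ]
sq [0.537054  0.1099303 0.04     ] 0.042703929726656605 86.83783541169285
h1 [0.53844168 0.1406723  0.04      ] 0.07347632556773204 87.07974743252386
h2 [0.47204077 0.10787878 0.04      ] 0.0746546031964064 147.06624982068087
h3 [0.46694152 0.03517408 0.04      ] 0.07498340718124226 -154.63865452514403
h4 [0.5939399  0.02564607 0.04      ] 0.07241473584772218 -35.10625761165632
0.07458623075733471 12.807423026518073
```

Call:
play_rows:
  travel:
    - [2.0,-3.0,0]
    - [2.0,-3.0,0]
    - [2.0,-3.0,0]
    - [2.0,-3.0,0]
    - [2.0,-3.0,0]
    - [2.0,-3.0,0]
    - [2.0,-3.0,0]
    - [2.0,-3.0,0]
    - [2.0,-3.0,0]
    - [2.0,-3.0,0]
    - [2.0,-3.0,0]
    - [2.0,-3.0,0]
  rotation:
    - [0,0,0.022]
    - [0,0,0.022]
    - [0,0,0.022]
    - [0,0,0.022]
    - [0,0,0.022]
    - [0,0,0.022]
    - [0,0,0.022]
    - [0,0,0.022]
    - [0,0,0.022]
    - [0,0,0.022]
    - [0,0,0.022]
    - [0,0,0.022]
  claw: [0,0,0,0,0,0,0,0,0,0,0,0]
  squeeze: 30

```text
time_s: 1.1
position: [0.458, 0.1315, 0.2272]
tool_rot: [[-0.007, 0.116, 0.993], [-0.004, 0.993, -0.116], [-1.0, -0.005, -0.006]]
ft_force: [0.8, 0.8, 0.2]
grip_width: 0.0001
```

Call:
play_rows:
  travel:
    - [2.2,-3.0,0]
    - [2.2,-3.0,0]
    - [2.2,-3.0,0]
    - [2.2,-3.0,0]
    - [1.2,-1.8,0]
    - [0,0,-3]
    - [0,0,-3]
    - [0,0,-3]
    - [0,0,-3]
    - [0,0,0]
  rotation:
    - [0,0,0.025]
    - [0,0,0.025]
    - [0,0,0.025]
    - [0,0,0.025]
    - [0,0,0]
    - [0,0,0]
    - [0,0,0]
    - [0,0,0]
    - [0,0,0]
    - [0,0,0]
  claw: [0,0,0,0,0,0,0,0,0,0]

```text
time_s: 1.93
position: [0.5641, -0.0237, 0.1004]
tool_rot: [[-0.006, 0.021, 1.0], [-0.006, 1.0, -0.021], [-1.0, -0.006, -0.006]]
ft_force: [-0.7, 0.3, -1.0]
grip_width: 0.0001
```

Call:
play_rows:
  travel:
    - [0.1,1.8,0]
    - [0,0,-2.5]
    - [0,0,-2.2]
    - [0,0,0]
  rotation:
    - [0,0,0]
    - [0,0,0]
    - [0,0,0]
    - [0,0,0]
  claw: [0,0,0,0]

```text
time_s: 2.27
position: [0.5665, -0.0052, 0.0553]
tool_rot: [[-0.005, 0.021, 1.0], [-0.006, 1.0, -0.021], [-1.0, -0.006, -0.005]]
ft_force: [-1.4, -0.1, 0.1]
grip_width: -0.0002
```

```bash
python3 - <<'E'
from h import *
t=env.get_image('top');s=env.get_image('side')
crop(t,210,150,110,110,5,'pics/t1.png');crop(s,215,150,110,90,6,'pics/s1.png')
o=env.observe();print(o['position'],o['ft_force'],o['q'])
E
```

```text
[ 0.56811038 -0.00582905  0.05840736] [ 0.70584016 -0.04942266  0.52207504] [ -12.329878     33.8361288    85.20317859   -0.47906198   60.85454529
 -100.85633925]
```

View pics/t1.png

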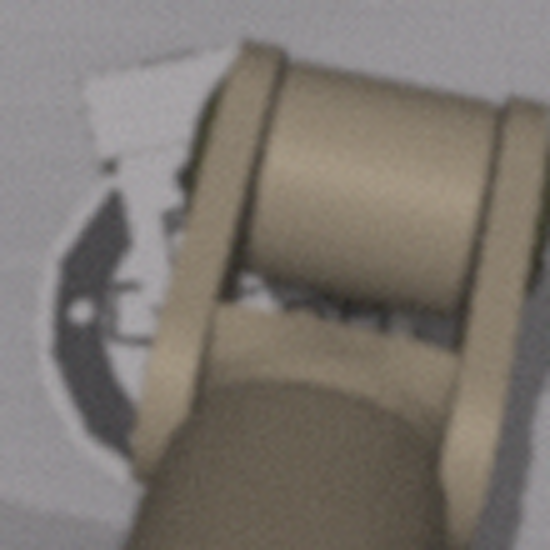

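View pics/s1.png

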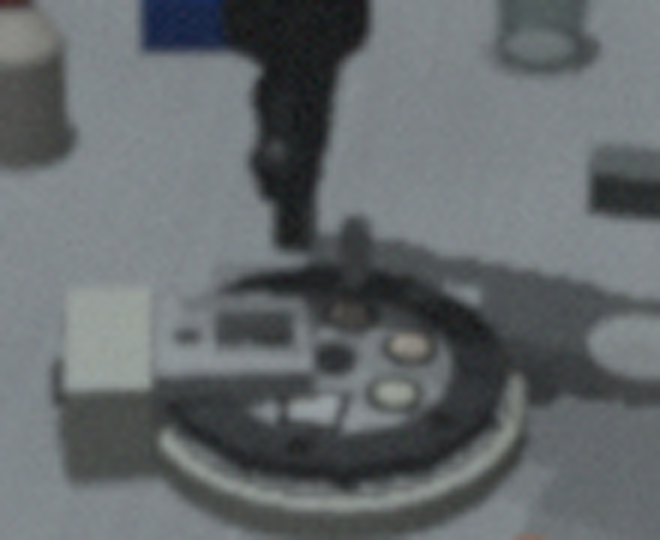

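Call:
play_rows:
  travel:
    - [-0.6,0,-0.3]
    - [-0.4,0,-0.2]
    - [-0.2,0,0]
    - [-0.2,0,0]
    - [-0.2,0,0]
  rotation:
    - [0,0,0]
    - [0,0,0]
    - [0,0,0]
    - [0,0,0]
    - [0,0,0]
  claw: [0,0,0,0,0]

```text
time_s: 2.78
position: [0.5533, -0.0067, 0.0592]
tool_rot: [[0.01, 0.022, 1.0], [-0.01, 1.0, -0.022], [-1.0, -0.009, 0.01]]
ft_force: [2.9, 0.5, -2.3]
grip_width: -0.0
```

```bash
python3 - <<'E'
import numpy as np
H=np.array([.535,.0675])
for f in range(269,180,-6):
    a=np.radians(f);d=np.array([np.sin(a),-np.cos(a)])
    print(f,(H+.074*np.array([np.cos(a),np.sin(a)])-.019*d).round(4), 'yaw y',f-180)
E
```

```text
269 [ 0.5527 -0.0068] yaw y 89
263 [ 0.5448 -0.0083] yaw y 83
257 [ 0.5369 -0.0089] yaw y 77
251 [ 0.5289 -0.0087] yaw y 71
245 [ 0.5209 -0.0076] yaw y 65
239 [ 0.5132 -0.0057] yaw y 59
233 [ 0.5056 -0.003 ] yaw y 53
227 [4.984e-01 4.000e-04] yaw y 47
221 [0.4916 0.0046] yaw y 41
215 [0.4853 0.0095] yaw y 35
209 [0.4795 0.015 ] yaw y 29
203 [0.4743 0.0211] yaw y 23
197 [0.4698 0.0277] yaw y 17
191 [0.466  0.0347] yaw y 11
185 [0.4629 0.0421] yaw y 5
```

Call:
play_rows:
  travel:
    - [-0.26,-0.05,-0.1]
    - [-0.26,-0.05,-0.1]
    - [-0.26,-0.05,0]
    - [-0.26,-0.02,0]
    - [-0.26,-0.02,0]
    - [-0.26,-0.02,0]
  rotation:
    - [0,0,-0.035]
    - [0,0,-0.035]
    - [0,0,-0.035]
    - [0,0,-0.035]
    - [0,0,-0.035]
    - [0,0,-0.035]
  claw: [0,0,0,0,0,0]

```text
time_s: 3.28
position: [0.542, -0.01, 0.061]
tool_rot: [[0.024, 0.24, 0.971], [-0.016, 0.971, -0.239], [-1.0, -0.009, 0.027]]
ft_force: [3.5, -0.6, -1.9]
grip_width: -0.0002
```

Call:
play_rows:
  travel:
    - [-0.4,0.0,-0.15]
    - [-0.4,0.0,-0.15]
    - [-0.4,0.0,-0.15]
    - [-0.4,0.03,-0.15]
    - [-0.4,0.05,-0.1]
    - [-0.4,0.07,-0.1]
    - [-0.4,0.1,-0.1]
    - [-0.4,0.12,-0.1]
  rotation:
    - [0.005,0.008,-0.03]
    - [0.005,0.008,-0.03]
    - [0.005,0.008,-0.03]
    - [0.0,0.003,-0.03]
    - [0.0,0.003,-0.03]
    - [0.0,0.003,-0.03]
    - [0.0,0.003,-0.03]
    - [0.0,0.003,-0.03]
  claw: [0,0,0,0,0,0,0,0]

```text
time_s: 3.95
position: [0.5185, -0.0093, 0.058]
tool_rot: [[0.012, 0.477, 0.879], [-0.009, 0.879, -0.477], [-1.0, -0.002, 0.014]]
ft_force: [2.2, -1.9, 2.0]
grip_width: 0.0
```

Call:
play_rows:
  travel:
    - [-0.36,0.12,-0.1]
    - [-0.36,0.14,-0.1]
    - [-0.36,0.16,-0.1]
    - [-0.35,0.18,-0.1]
    - [-0.35,0.2,-0.1]
    - [-0.34,0.22,-0.1]
    - [-0.33,0.24,-0.1]
    - [-0.32,0.25,-0.1]
  rotation:
    - [0.003,0.004,-0.03]
    - [0.003,0.004,-0.03]
    - [0.003,0.004,-0.03]
    - [0.0,0.002,-0.03]
    - [0.0,0.002,-0.03]
    - [0.0,0.002,-0.03]
    - [0.0,0.002,-0.03]
    - [0.0,0.002,-0.03]
  claw: [0,0,0,0,0,0,0,0]

```text
time_s: 4.62
position: [0.4982, 0.0003, 0.0571]
tool_rot: [[0.014, 0.682, 0.731], [-0.014, 0.732, -0.682], [-1.0, -0.001, 0.019]]
ft_force: [2.1, -3.9, 1.8]
grip_width: -0.0003
```

Call:
play_rows:
  travel:
    - [-0.33,0.2,-0.1]
    - [-0.33,0.22,-0.1]
    - [-0.32,0.24,-0.1]
    - [-0.31,0.25,-0.1]
    - [-0.3,0.26,-0.1]
    - [-0.29,0.27,-0.1]
    - [-0.27,0.27,-0.1]
    - [-0.25,0.26,-0.1]
  rotation:
    - [0.004,0.004,-0.03]
    - [0.004,0.004,-0.03]
    - [0.004,0.004,-0.03]
    - [0.0,0.002,-0.03]
    - [0.0,0.002,-0.03]
    - [0.0,0.002,-0.03]
    - [0.0,0.002,-0.03]
    - [0.0,0.002,-0.03]
  claw: [0,0,0,0,0,0,0,0]

```text
time_s: 5.28
position: [0.481, 0.0154, 0.0556]
tool_rot: [[0.013, 0.843, 0.537], [-0.015, 0.537, -0.843], [-1.0, 0.003, 0.02]]
ft_force: [1.0, -3.1, 2.3]
grip_width: -0.0002
```

Call:
play_rows:
  travel:
    - [1.0,-1.5,0]
    - [0.3,-0.5,2]
    - [0,0,3.5]
    - [0,0,3.5]
    - [-0.2,2,1]
    - [-0.4,3.8,0]
    - [-0.4,3.8,0]
    - [-0.4,3.8,0]
    - [-0.4,3.8,0]
    - [-0.4,3.8,0]
    - [-0.4,3.8,0]
    - [-0.4,3.8,0]
  rotation:
    - [0,0,0]
    - [0,0,0]
    - [0,0,0]
    - [0.015,0.013,0]
    - [0,0,-0.04]
    - [0,0,-0.04]
    - [0,0,-0.04]
    - [0,0,-0.04]
    - [0,0,-0.04]
    - [0,0,-0.04]
    - [0,0,-0.04]
    - [0,0,0]
  claw: [0,0,0,0,0,0,4.5,4.5,4.5,4.5,4.5,4.5]

```text
time_s: 6.28
position: [0.462, 0.2855, 0.1663]
tool_rot: [[0.01, 0.967, 0.255], [0.0, 0.255, -0.967], [-1.0, 0.01, 0.002]]
ft_force: [1.4, 0.1, 0.3]
grip_width: 0.0449
```

```bash
python3 - <<'E'
from h import *
print(atz('top',(158.55,243.35),.074),atz('top',(158.55,243.35),.07))
t=env.get_image('top')
crop(t,200,140,100,120,5,'pics/t2.png')
o=env.observe();print(o['position'],o['tool_rot'],o['ft_force'])
E
```

```text
[0.45657294 0.30282803 0.074     ] [0.45654205 0.30400866 0.07      ]
[0.46067382 0.2912543  0.16635453] [[ 9.93277506e-03  9.65318906e-01  2.60884553e-01]
 [ 3.27834497e-03  2.60864584e-01 -9.65369836e-01]
 [-9.99945295e-01  1.04440710e-02 -5.73539136e-04]] [-4.18522301  2.86925416 -1.19720076]
```

View pics/t2.png

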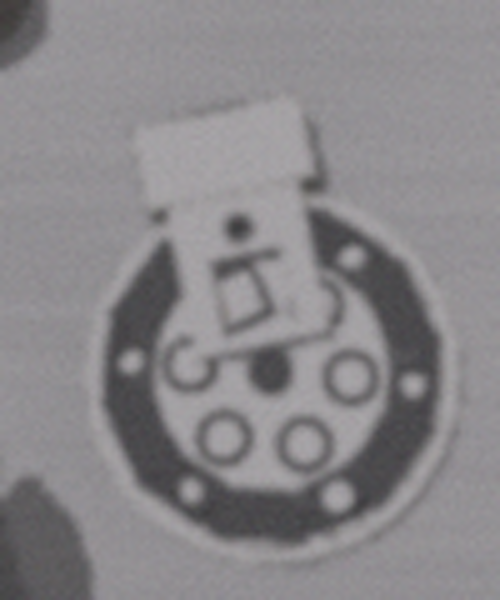

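Call:
play_rows:
  travel:
    - [-0.4,1.2,0]
    - [0,0,-3]
    - [0,0,-3]
    - [0,0,-3]
    - [0,0,0]
  rotation:
    - [-0.003,0.01,0]
    - [0,0,0]
    - [0,0,0]
    - [0,0,0]
    - [0,0,0]
  claw: [4.5,4.5,4.5,4.5,4.5]

```text
time_s: 6.75
position: [0.455, 0.309, 0.0767]
tool_rot: [[0.007, 0.963, 0.27], [0.004, 0.27, -0.963], [-1.0, 0.008, -0.002]]
ft_force: [-1.2, -0.5, -1.0]
grip_width: 0.0453
```

```bash
python3 - <<'E'
from h import *
t=env.get_image('side')
crop(t,250,180,80,100,6,'pics/s3.png')
o=env.observe();print(o['position'],o['tool_rot'],o['ft_force'])
E
```

```text
[0.4563473  0.30955395 0.07947107] [[ 0.01100963  0.96288262  0.26969585]
 [ 0.00515393  0.26965397 -0.96294349]
 [-0.99992611  0.01199164 -0.00199384]] [0.56210588 0.07874395 1.0927927 ]
```

View pics/s3.png

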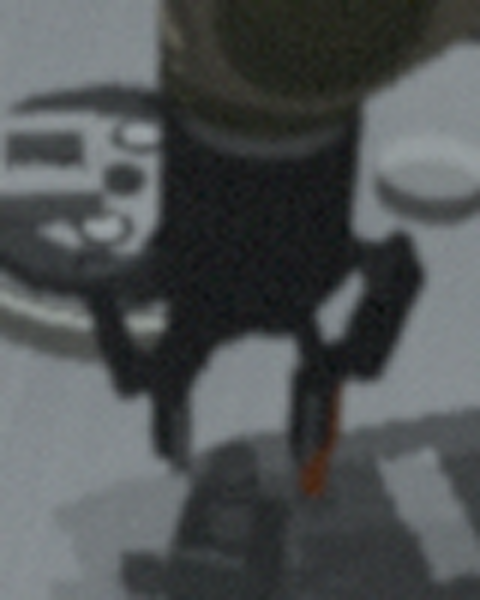

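Call:
play_rows:
  travel:
    - [0.0,-0.7,0]
    - [0,0,-1.5]
    - [0,0,-1.5]
    - [0,0,-0.8]
  rotation:
    - [-0.004,0.01,0]
    - [0,0,0]
    - [0,0,0]
    - [0,0,0]
  claw: [4.5,4.5,4.5,4.5]

```text
time_s: 7.13
position: [0.4608, 0.3021, 0.0494]
tool_rot: [[0.012, 0.963, 0.269], [0.005, 0.269, -0.963], [-1.0, 0.013, -0.002]]
ft_force: [-0.6, 0.3, 0.1]
grip_width: 0.0449
```

```bash
python3 - <<'E'
from h import *
t=env.get_image('side')
crop(t,250,180,80,100,6,'pics/s4.png')
o=env.observe();print(o['position'],o['tool_rot'],o['ft_force'])
E
```

```text
[0.46054927 0.30192123 0.04859083] [[ 0.01128232  0.96301639  0.26920652]
 [ 0.00475653  0.26916892 -0.96308124]
 [-0.99992504  0.01214628 -0.00154376]] [-1.30169183 -0.22653174 -0.64931912]
```

View pics/s4.png

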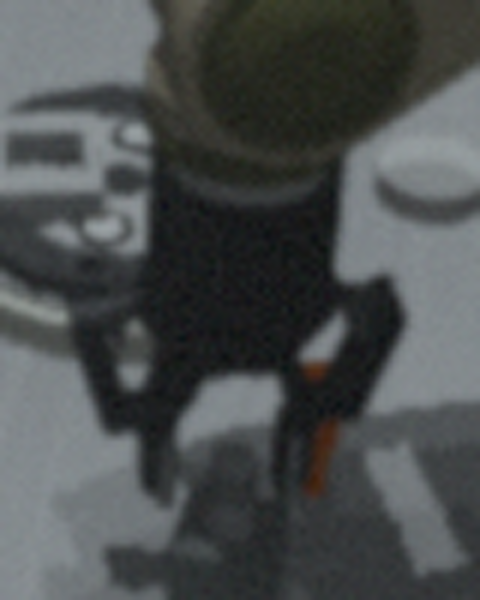

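Call:
play_rows:
  travel:
    - [-0.4,0.15,-0.4]
    - [0,0,-0.3]
    - [0,0,0]
  rotation:
    - [-0.004,0.01,0]
    - [0,0,0]
    - [0,0,0]
  claw: [4.5,4.5,4.5]

```text
time_s: 7.43
position: [0.4578, 0.3033, 0.0443]
tool_rot: [[0.004, 0.963, 0.268], [0.002, 0.268, -0.963], [-1.0, 0.004, -0.001]]
ft_force: [-0.1, -0.0, 0.3]
grip_width: 0.0448
```

```bash
python3 - <<'E'
from h import *
o=env.observe();print(o['position'],o['tool_rot'],o['ft_force'])
E
```

```text
[0.45777236 0.30333559 0.04425508] [[ 3.93404938e-03  9.63310049e-01  2.68362204e-01]
 [ 1.71847513e-03  2.68357371e-01 -9.63317896e-01]
 [-9.99990785e-01  4.25091395e-03 -5.99693215e-04]] [-0.06169061 -0.02757505  0.33580033]
```

Position is good; close on the pin.

Call:
play_rows:
  travel:
    - [-0.1,0,0]
    - [0,0,0]
    - [0,0,0]
    - [0,0,0]
    - [0,0,0]
    - [0,0,0]
  rotation:
    - [0,0.003,0]
    - [0,0,0]
    - [0,0,0]
    - [0,0,0]
    - [0,0,0]
    - [0,0,0]
  claw: [2.6,1.5,1.5,1.5,1.5,1.5]
  squeeze: 35

```text
time_s: 7.93
position: [0.4571, 0.3037, 0.0459]
tool_rot: [[0.002, 0.963, 0.269], [0.002, 0.269, -0.963], [-1.0, 0.003, -0.002]]
ft_force: [0.6, 0.5, -1.6]
grip_width: 0.0192
```

```bash
python3 - <<'E'
from h import *
t=env.get_image('side')
crop(t,250,180,80,100,6,'pics/s5.png')
o=env.observe();print(o['position'],o['tool_rot'],o['ft_force'],o['wrist_torque'],o['grip_width'])
E
```

```text
[0.45708455 0.30365306 0.04592195] [[ 0.00243953  0.96317732  0.26885591]
 [ 0.00240657  0.26885028 -0.96317897]
 [-0.99999413  0.00299672 -0.00166208]] [-0.22289768 -0.39968311 -1.95038854] [ 0.03263437  0.00810158 -0.00341653] 0.01905661854694332
```

View pics/s5.png

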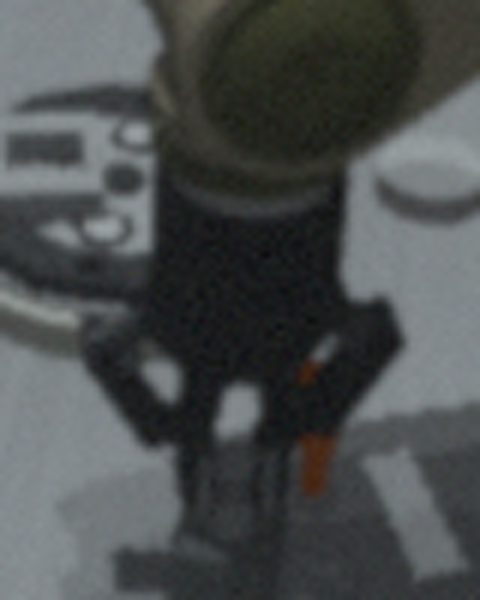

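Call:
play_rows:
  travel:
    - [0,0,1.5]
    - [0,0,3]
    - [0,0,3.5]
    - [0,0,3.5]
    - [1.0,-1.5,1]
    - [2.2,-3.2,0]
    - [2.2,-3.2,0]
    - [2.2,-3.2,0]
    - [2.2,-3.2,0]
    - [2.2,-3.2,0]
    - [2.0,-3.0,0]
    - [0,0,0]
  rotation:
    - [0,0,0]
    - [0,0,0]
    - [0,0,0]
    - [0,0,0]
    - [0,0,0]
    - [0,0,0]
    - [0,0,0]
    - [0,0,0]
    - [0,0,0]
    - [0,0,0]
    - [0,0,0]
    - [0,0,0]
  claw: [1.5,1.5,1.5,1.5,1.5,1.5,1.5,1.5,1.5,1.5,1.5,1.5]

```text
time_s: 8.98
position: [0.599, 0.0893, 0.177]
tool_rot: [[0.002, 0.961, 0.275], [0.001, 0.275, -0.961], [-1.0, 0.003, -0.0]]
ft_force: [-0.1, 0.1, -2.0]
grip_width: 0.0188
```

```bash
python3 - <<'E'
from h import *
s=env.get_image('side');t=env.get_image('top')
crop(s,200,130,110,100,7,'pics/s6.png');crop(t,200,140,100,100,5,'pics/t6.png')
print(atz('top',(247.4,185.1),.058))
o=env.observe();print(o['position'],o['tool_rot'],o['ft_force'],o['wrist_torque'],o['grip_width'],o['time_s'])
E
```

```text
[0.60667029 0.08357925 0.058     ]
[0.59641159 0.09346195 0.17698163] [[ 3.58288189e-04  9.60620156e-01  2.77864691e-01]
 [ 2.71607308e-03  2.77862750e-01 -9.60616945e-01]
 [-9.99996247e-01  1.09887851e-03 -2.50955961e-03]] [-0.79159787  0.14339881 -0.71117042] [-0.04285215  0.01335889 -0.01086344] 0.018875319856667253 9.0833
```

View pics/s6.png

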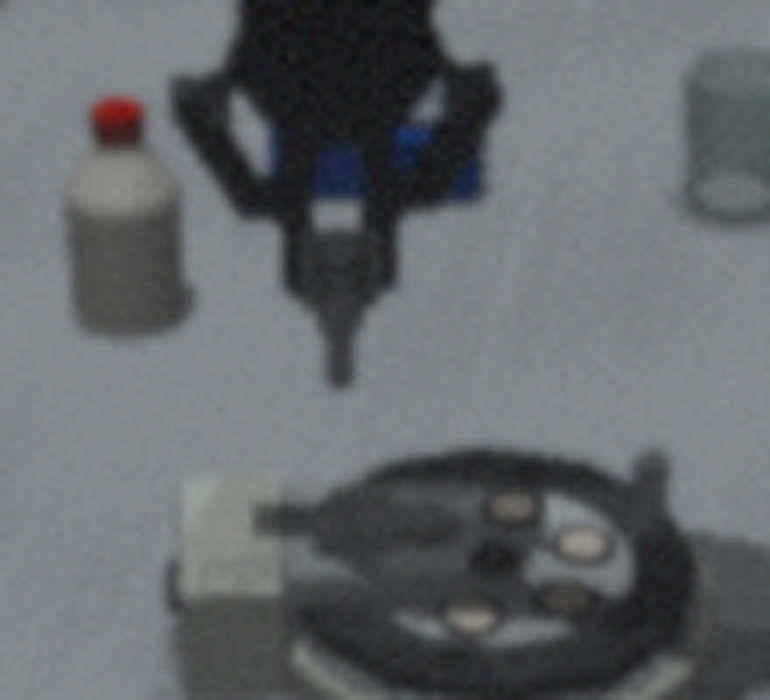

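View pics/t6.png

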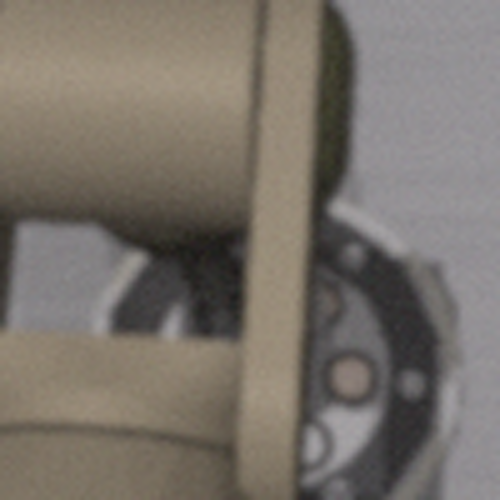

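```bash
python3 - <<'E'
from h import *
p=np.array([.5964,.0935,.177])
for d in (.041,.0): print(proj('side',p-[0,0,d]))
print(proj('side',p-[0,0,.041]+[0.004,0,0]),proj('side',p-[0,0,.041]+[0.,0.004,0]))
# pin top expected
print(proj('side',p+[0,0,.029]), proj('side',[.6067,.0836,.058]))
E
```

```text
[248.55612783 185.16329726]
[248.38053684 172.95114795]
[247.20252882 185.04068866] [248.30001532 185.88715944]
[248.25189843 164.00449581] [246.14167041 204.89767228]
```

Call:
play_rows:
  travel:
    - [1.1,-0.9,0]
    - [0,0,-2]
    - [0,0,-2]
    - [0,0,-2]
    - [0,0,-0.5]
    - [0,0,0]
  rotation:
    - [0,0,0]
    - [0,0,0]
    - [0,0,0]
    - [0,0,0]
    - [0,0,0]
    - [0,0,0]
  claw: [1.5,1.5,1.5,1.5,1.5,1.5]

```text
time_s: 9.58
position: [0.6045, 0.0906, 0.1111]
tool_rot: [[0.001, 0.959, 0.284], [0.004, 0.284, -0.959], [-1.0, 0.002, -0.004]]
ft_force: [-1.3, 0.4, -1.2]
grip_width: 0.0187
```

```bash
python3 - <<'E'
from h import *
s=env.get_image('side')
crop(s,210,160,70,70,10,'pics/s7.png')
o=env.observe();print(o['position'],o['tool_rot'],o['ft_force'],o['wrist_torque'],o['grip_width'],o['time_s'])
p=o['position'];print(proj('side',p-[0,0,.041]))
E
```

```text
[0.60456438 0.09067597 0.1115598 ] [[ 8.91269984e-04  9.58722058e-01  2.84343493e-01]
 [ 4.31577044e-03  2.84337270e-01 -9.58714604e-01]
 [-9.99990290e-01  2.08163479e-03 -3.88420304e-03]] [-1.25364675  0.28692086 -2.39573801] [0.06473513 0.04463368 0.04691128] 0.018627928004197145 9.6333
[246.32563104 202.87592592]
```

View pics/s7.png

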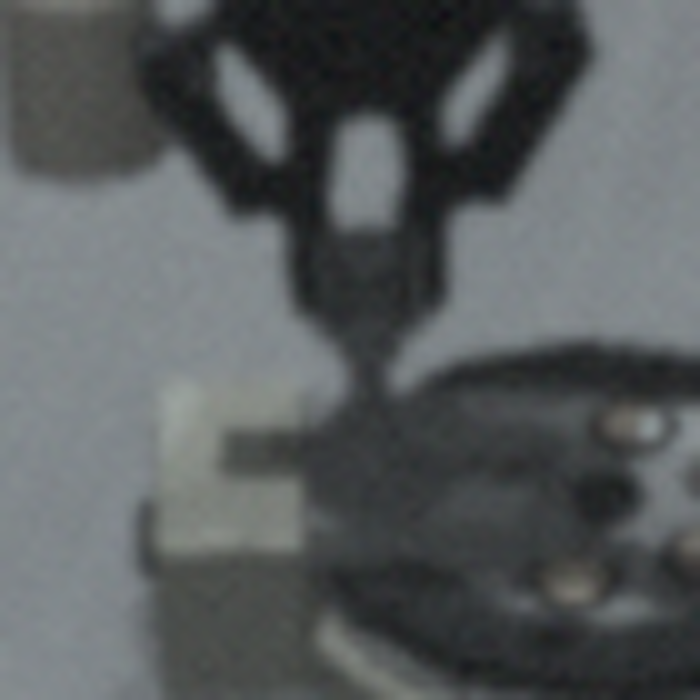

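Call:
play_rows:
  travel:
    - [0.3,-0.7,0]
    - [0,0,0]
    - [0,0,0]
  rotation:
    - [0,0,0]
    - [0,0,0]
    - [0,0,0]
  claw: [1.5,1.5,1.5]

```text
time_s: 9.88
position: [0.6085, 0.0842, 0.1147]
tool_rot: [[0.005, 0.958, 0.286], [0.004, 0.286, -0.958], [-1.0, 0.006, -0.003]]
ft_force: [-0.1, 0.0, -1.2]
grip_width: 0.0186
```

Call:
play_rows:
  travel:
    - [-0.12,0,-0.7]
    - [0,0,-0.5]
    - [0,0,-0.3]
    - [0,0,-0.1]
  rotation:
    - [-0.002,0.003,0]
    - [0,0,0]
    - [0,0,0]
    - [0,0,0]
  claw: [1.5,1.5,1.5,1.5]

```text
time_s: 10.22
position: [0.608, 0.0839, 0.0993]
tool_rot: [[0.006, 0.958, 0.286], [0.002, 0.286, -0.958], [-1.0, 0.006, -0.0]]
ft_force: [0.5, -0.6, -1.1]
grip_width: 0.0188
```

Call:
play_rows:
  travel:
    - [-0.08,0.02,-0.15]
    - [0,0,-0.15]
    - [0,0,-0.15]
  rotation:
    - [-0.002,0.005,0]
    - [0,0,0]
    - [0,0,0]
  claw: [1.5,1.5,1.5]

```text
time_s: 10.47
position: [0.6074, 0.0842, 0.0943]
tool_rot: [[0.001, 0.958, 0.286], [-0.0, 0.286, -0.958], [-1.0, 0.001, 0.001]]
ft_force: [1.2, 0.1, -0.9]
grip_width: 0.019
```

Call:
play_rows:
  travel:
    - [0,0,-0.15]
    - [0,0,-0.15]
    - [0,0,-0.15]
  rotation:
    - [0,0,0]
    - [0,0,0]
    - [0,0,0]
  claw: [1.5,1.5,1.5]

```text
time_s: 10.72
position: [0.6075, 0.0842, 0.0894]
tool_rot: [[0.001, 0.958, 0.286], [-0.0, 0.286, -0.958], [-1.0, 0.001, 0.001]]
ft_force: [-0.0, 0.4, -1.8]
grip_width: 0.0187
```

Call:
play_rows:
  travel:
    - [0,0,-0.15]
    - [0,0,-0.15]
    - [0,0,-0.1]
  rotation:
    - [0,0,0]
    - [0,0,0]
    - [0,0,0]
  claw: [1.5,1.5,1.5]

```text
time_s: 10.97
position: [0.6075, 0.0843, 0.0849]
tool_rot: [[0.001, 0.958, 0.286], [-0.0, 0.286, -0.958], [-1.0, 0.001, 0.001]]
ft_force: [0.4, -0.9, -0.4]
grip_width: 0.0187
```

```bash
python3 - <<'E'
from h import *
s=env.get_image('side')
crop(s,210,160,70,70,10,'pics/s8.png')
o=env.observe();print(o['position'],o['ft_force'],o['wrist_torque'],o['grip_width'],o['time_s'])
E
```

```text
[0.60744553 0.08425367 0.08467063] [ 1.51000495 -0.1637129  -2.18685058] [ 0.0344071  -0.12093528  0.03603806] 0.018904923676876285 11.0167
```

View pics/s8.png

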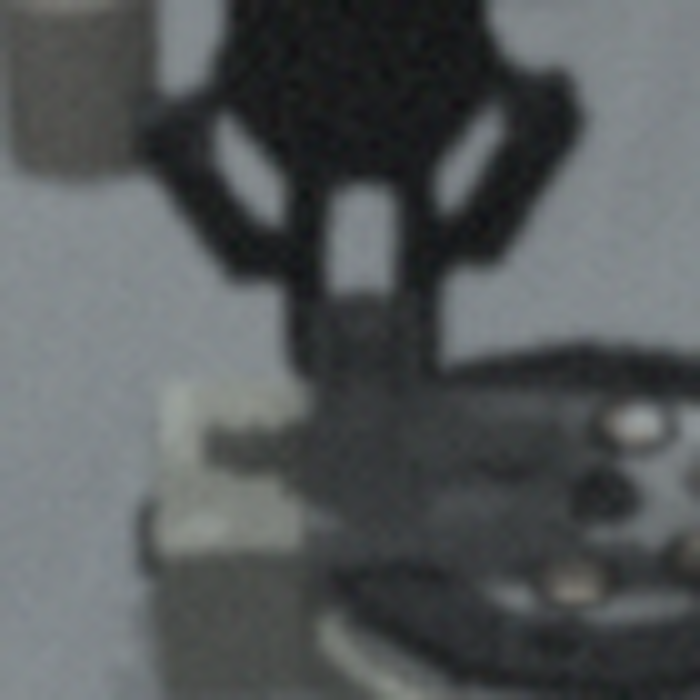

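Call:
play_rows:
  travel:
    - [0,0,-0.1]
    - [0,0,-0.1]
    - [0,0,-0.1]
  rotation:
    - [0,0,0]
    - [0,0,0]
    - [0,0,0]
  claw: [1.5,1.5,1.5]

```text
time_s: 11.27
position: [0.6075, 0.0842, 0.0816]
tool_rot: [[0.001, 0.958, 0.286], [-0.0, 0.286, -0.958], [-1.0, 0.001, 0.001]]
ft_force: [-0.1, 0.6, -0.6]
grip_width: 0.0187
```

Call:
play_rows:
  travel:
    - [0,0,0]
    - [0,0,0]
    - [0,0,0]
    - [0,0,2]
    - [0,0,3]
    - [0,0,3.5]
  rotation:
    - [0,0,0]
    - [0,0,0]
    - [0,0,0]
    - [0,0,0]
    - [0,0,0]
    - [0,0,0]
  claw: [2.5,3.5,4,4,4,4]

```text
time_s: 11.77
position: [0.6039, 0.0842, 0.1621]
tool_rot: [[-0.014, 0.958, 0.285], [0.0, 0.285, -0.958], [-1.0, -0.014, -0.004]]
ft_force: [0.8, 0.1, -0.1]
grip_width: 0.0404
```

```bash
python3 - <<'E'
from h import *
s=env.get_image('side')
crop(s,210,140,100,90,7,'pics/s9.png')
o=env.observe();print(o['position'],o['ft_force'],o['wrist_torque'],o['grip_width'],o['time_s'])
E
```

```text
[0.60676334 0.08422196 0.17039962] [ 0.64091801 -0.46624882  6.39728835] [ 0.01269328 -0.04796745  0.00276488] 0.04006358883335485 11.8167
```

View pics/s9.png

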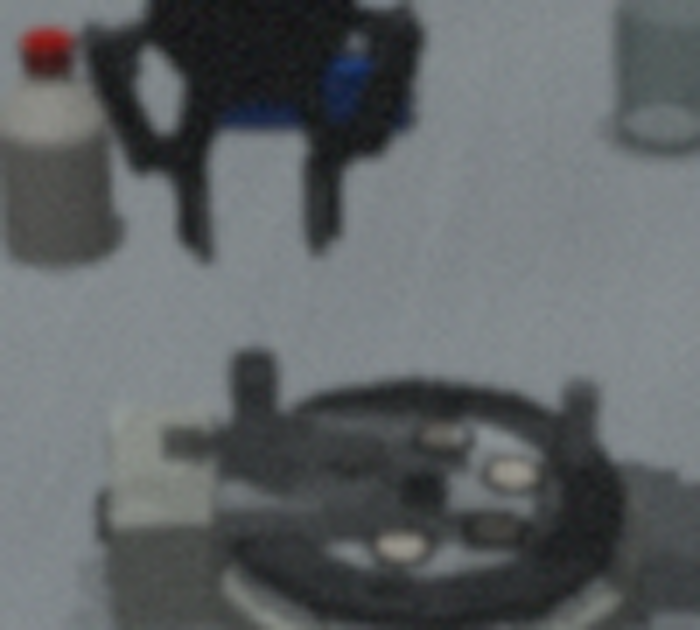

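```bash
python3 - <<'E'
from h import *
p=atz('top',(267.2,238.8),.077);print(p)
H=np.array([.5335,.067]);d=p[:2]-H;print(np.hypot(*d),np.degrees(np.arctan2(d[1],d[0]))%360)
for g in(.03,.019):print(p[:2]+g*np.array([.342,-.94]))
print(proj('side',[.607,.084,.110]),(210+253.5/7-.5,140+358/7-.5))
E
```

```text
[0.46981485 0.03141689 0.077     ]
0.07295173514326897 209.1936131896999
[0.48007485 0.00321689]
[0.47631285 0.01355689]
[245.74224712 190.59742812] (245.71428571428572, 190.64285714285714)
```

Call:
play_rows:
  travel:
    - [-3,-2.2,0]
    - [-3,-2.2,0]
    - [-3,-2.2,0]
    - [-3,-2.2,0]
    - [-0.8,-0.5,0]
    - [0,0,-2.5]
    - [0,0,-3]
    - [0,0,0]
  rotation:
    - [0,0,0.02]
    - [0,0,0.02]
    - [0,0,0.02]
    - [0,0,0]
    - [0,0,0]
    - [0,0,0]
    - [0,0,0]
    - [0,0,0]
  claw: [4,2,0,0,0,0,0,0]
  squeeze: 30

```text
time_s: 12.48
position: [0.4763, -0.0118, 0.1206]
tool_rot: [[0.02, 0.938, 0.346], [-0.004, 0.346, -0.938], [-1.0, 0.017, 0.011]]
ft_force: [0.2, -0.2, -0.4]
grip_width: -0.0001
```

Call:
play_rows:
  travel:
    - [0.5,0,0]
    - [0,0,-2]
    - [0,0,-2]
    - [0,0,-1.5]
    - [0,0,-0.5]
    - [0,0,0]
  rotation:
    - [0.004,0.02,0]
    - [0,0,0]
    - [0,0,0]
    - [0,0,0]
    - [0,0,0]
    - [0,0,0]
  claw: [0,0,0,0,0,0]

```text
time_s: 12.98
position: [0.4865, -0.0116, 0.0642]
tool_rot: [[0.006, 0.938, 0.347], [-0.002, 0.347, -0.938], [-1.0, 0.005, 0.004]]
ft_force: [0.1, 0.3, -0.6]
grip_width: -0.0002
```

Call:
play_rows:
  travel:
    - [-0.35,0.9,-0.4]
    - [-0.3,0.7,-0.3]
    - [-0.1,0.2,-0.1]
    - [-0.05,0.15,0]
  rotation:
    - [0,0,0]
    - [0,0.003,0]
    - [0,0,0]
    - [0,0,0]
  claw: [0,0,0,0]

```text
time_s: 13.32
position: [0.4797, 0.0098, 0.0588]
tool_rot: [[0.008, 0.938, 0.348], [-0.003, 0.348, -0.938], [-1.0, 0.006, 0.005]]
ft_force: [-0.2, 0.2, -0.1]
grip_width: -0.0
```

Call:
play_rows:
  travel:
    - [-0.06,0.15,-0.02]
    - [-0.06,0.15,-0.02]
    - [-0.06,0.15,-0.02]
    - [-0.06,0.15,-0.02]
    - [-0.06,0.15,-0.02]
    - [-0.06,0.15,-0.02]
  rotation:
    - [0,0,0]
    - [0,0.002,0]
    - [0,0.002,0]
    - [0,0,0]
    - [0,0,0]
    - [0,0,0]
  claw: [0,0,0,0,0,0]

```text
time_s: 13.82
position: [0.4765, 0.018, 0.0593]
tool_rot: [[0.006, 0.937, 0.349], [-0.007, 0.349, -0.937], [-1.0, 0.003, 0.009]]
ft_force: [-0.8, -5.5, 1.2]
grip_width: -0.0001
```

Call:
play_rows:
  travel:
    - [-0.05,0.13,-0.05]
    - [-0.05,0.13,-0.05]
    - [-0.05,0.13,-0.05]
    - [-0.05,0.13,-0.05]
    - [-0.05,0.13,-0.05]
  rotation:
    - [0.003,0.002,0]
    - [0.003,0.002,-0.005]
    - [0,0.002,-0.005]
    - [0,0,-0.005]
    - [0,0,-0.005]
  claw: [0,0,0,0,0]

```text
time_s: 14.23
position: [0.4753, 0.0228, 0.0578]
tool_rot: [[0.003, 0.945, 0.328], [-0.005, 0.328, -0.945], [-1.0, 0.001, 0.005]]
ft_force: [-0.1, -4.8, 2.0]
grip_width: -0.0001
```

```bash
python3 - <<'E'
from h import *
s=env.get_image('side')
crop(s,210,140,100,90,7,'pics/s10.png')
o=env.observe();print(o['position'],o['ft_force'],o['time_s'])
E
```

```text
[0.47518787 0.02302407 0.05767352] [ 0.46906179 -3.45671029  2.65167224] 14.2833
```

View pics/s10.png

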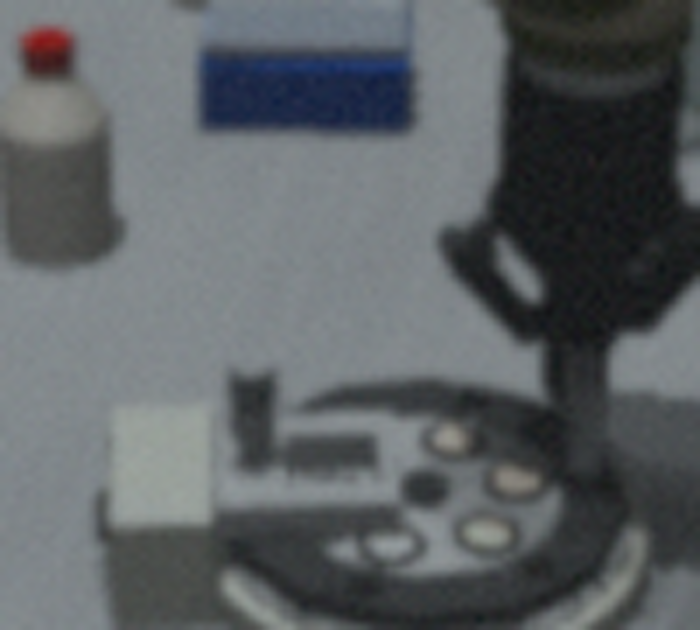

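Call:
play_rows:
  travel:
    - [-0.04,0.12,-0.05]
    - [-0.04,0.12,-0.05]
    - [-0.04,0.12,-0.05]
  rotation:
    - [0.003,0.002,-0.005]
    - [0,0.002,-0.005]
    - [0,0,-0.005]
  claw: [0,0,0]

```text
time_s: 14.53
position: [0.4741, 0.027, 0.0562]
tool_rot: [[-0.001, 0.95, 0.313], [-0.001, 0.313, -0.95], [-1.0, -0.001, 0.001]]
ft_force: [0.5, -3.4, 1.4]
grip_width: 0.0002
```

```bash
python3 - <<'E'
from h import *
s=env.get_image('side')
crop(s,225,170,60,50,12,'pics/s11.png')
o=env.observe();print(o['position'],o['ft_force'],o['time_s'])
E
```

```text
[0.47394683 0.02722569 0.05606133] [ 0.51553584 -2.3618708   1.34055341] 14.5833
```

View pics/s11.png

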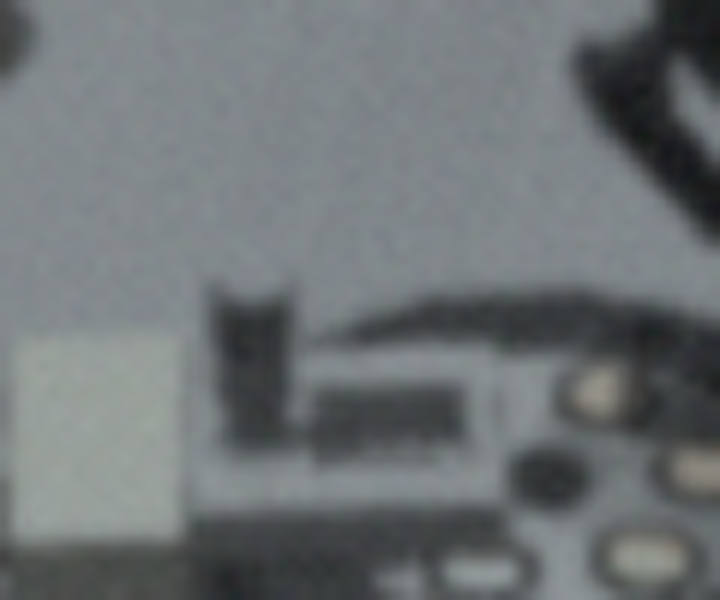

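```bash
python3 - <<'E'
from h import *
for z in(.11,.098,.07,.058): print(z,proj('side',[.607,.084,z]))
a=cv2.imread('pics/s10.png');a=cv2.resize(a,None,fx=12/7,fy=12/7,interpolation=cv2.INTER_CUBIC)
x0=(225-210)*12;y0=(170-140)*12
a=a[y0:y0+500,x0:x0+400];b=cv2.imread('pics/s11.png')[:500,:400]
cv2.imwrite('pics/cmp.png',np.hstack([a,b]))
E
```

```text
0.11 [245.74224712 190.59742812]
0.098 [245.80748988 193.97616372]
0.07 [245.95683818 201.71048487]
0.058 [246.01963854 204.96273577]
```

View pics/cmp.png

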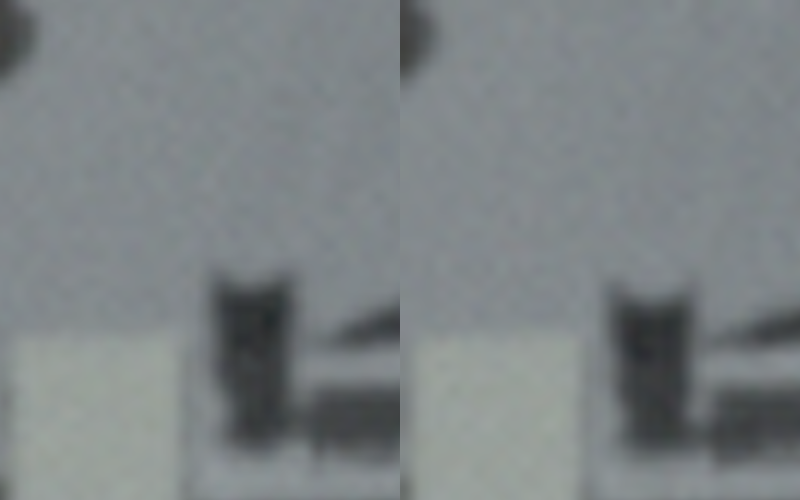

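Call:
play_rows:
  travel:
    - [0,0,-0.03]
  rotation:
    - [0,0,0]
  claw: [0]

```text
time_s: 14.67
position: [0.4739, 0.0274, 0.0557]
tool_rot: [[-0.001, 0.95, 0.312], [-0.001, 0.312, -0.95], [-1.0, -0.001, 0.0]]
ft_force: [1.2, -3.8, 3.2]
grip_width: 0.0004
```

```bash
python3 - <<'E'
from h import *
s=env.get_image('side')
crop(s,225,170,60,50,12,'pics/s12.png')
o=env.observe();print(o['position'],o['ft_force'],o['time_s'])
b=cv2.imread('pics/s12.png')[:500,:400];a=cv2.imread('pics/cmp.png')[:,400:]
cv2.imwrite('pics/cmp2.png',np.hstack([a,b]))
E
```

```text
[0.47390674 0.02746447 0.05565608] [ 1.07614277 -2.72252626  1.51159669] 14.7167
```

View pics/cmp2.png

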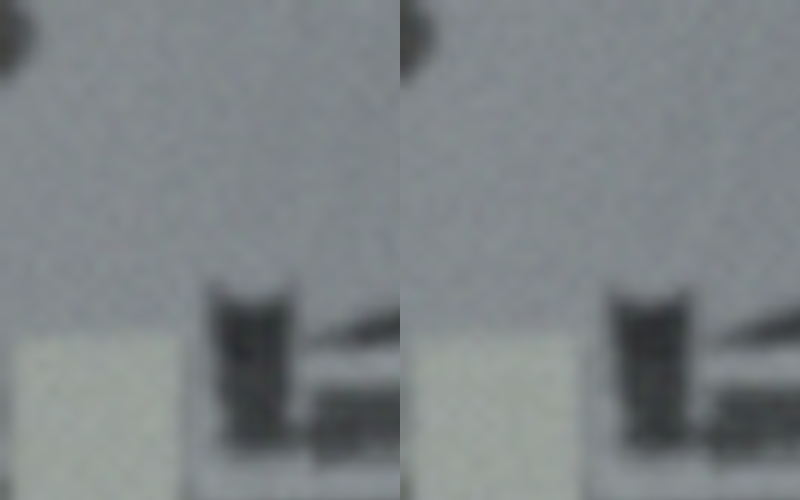

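Call:
play_rows:
  travel:
    - [-0.03,0.09,-0.02]
    - [-0.02,0.06,0]
  rotation:
    - [0,0,-0.005]
    - [0,0,0]
  claw: [0,0]

```text
time_s: 14.88
position: [0.4734, 0.029, 0.0554]
tool_rot: [[-0.001, 0.952, 0.307], [-0.0, 0.307, -0.952], [-1.0, -0.001, -0.0]]
ft_force: [0.7, -3.1, 1.6]
grip_width: 0.0001
```

```bash
python3 - <<'E'
from h import *
s=env.get_image('side')
crop(s,225,170,60,50,12,'pics/s13.png')
o=env.observe();print(o['position'],o['ft_force'],o['time_s'])
b=cv2.imread('pics/s13.png')[:500,:400];a=cv2.imread('pics/cmp.png')[:,:400]
cv2.imwrite('pics/cmp3.png',np.hstack([a,b]))
E
```

```text
[0.47329906 0.02917736 0.05537063] [ 0.03723078 -2.28254434  0.20725768] 14.9333
```

View pics/cmp3.png

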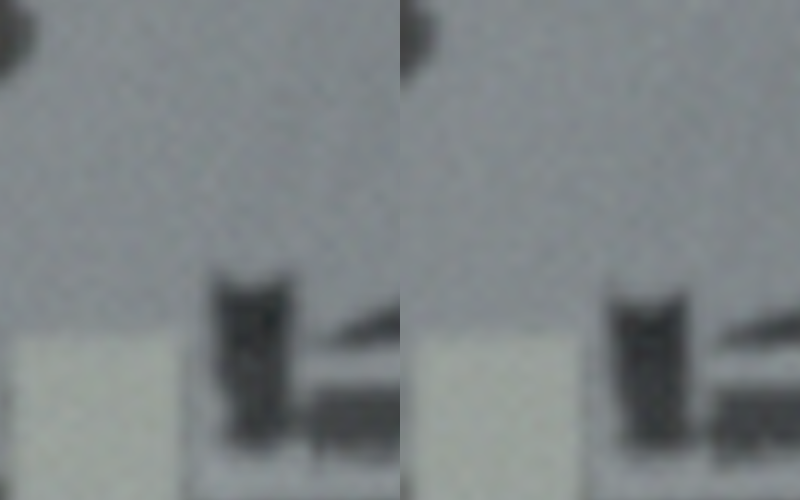

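Call:
play_rows:
  travel:
    - [-0.03,0.1,-0.02]
    - [-0.02,0.08,0]
  rotation:
    - [0,0,-0.005]
    - [0,0,0]
  claw: [0,0]

```text
time_s: 15.1
position: [0.4726, 0.0311, 0.0551]
tool_rot: [[-0.002, 0.953, 0.302], [-0.0, 0.302, -0.953], [-1.0, -0.002, -0.0]]
ft_force: [0.5, -3.6, 1.7]
grip_width: 0.0003
```

```bash
cat > look.py <<'E'
import sys
from h import *
n=sys.argv[1]
s=env.get_image('side')
crop(s,225,170,60,50,12,f'pics/s{n}.png')
o=env.observe();print(o['position'],o['ft_force'],o['time_s'])
b=cv2.imread(f'pics/s{n}.png')[:500,:400];a=cv2.imread('pics/cmp.png')[:,:400]
cv2.imwrite(f'pics/cmp_{n}.png',np.hstack([a,b]))
E
python3 look.py 14
```

```text
[0.47259542 0.0312051  0.05509564] [-0.18686781 -3.32027253  1.46537068] 15.15
```

View pics/cmp_14.png

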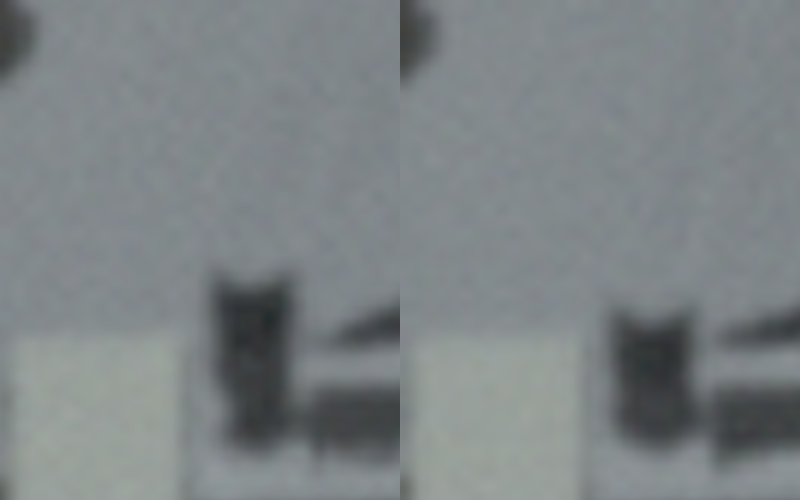

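Call:
play_rows:
  travel:
    - [0,0,0]
  rotation:
    - [0,0,0]
  claw: [0]

```text
time_s: 15.23
position: [0.4726, 0.0313, 0.0551]
tool_rot: [[-0.002, 0.953, 0.303], [-0.0, 0.303, -0.953], [-1.0, -0.002, -0.0]]
ft_force: [-0.2, -3.5, 2.2]
grip_width: 0.0003
```

```bash
python3 look.py 15
```

```text
[0.47255382 0.03130224 0.05510094] [ 0.16250034 -2.62007274  2.89974701] 15.2833
```

View pics/cmp_15.png

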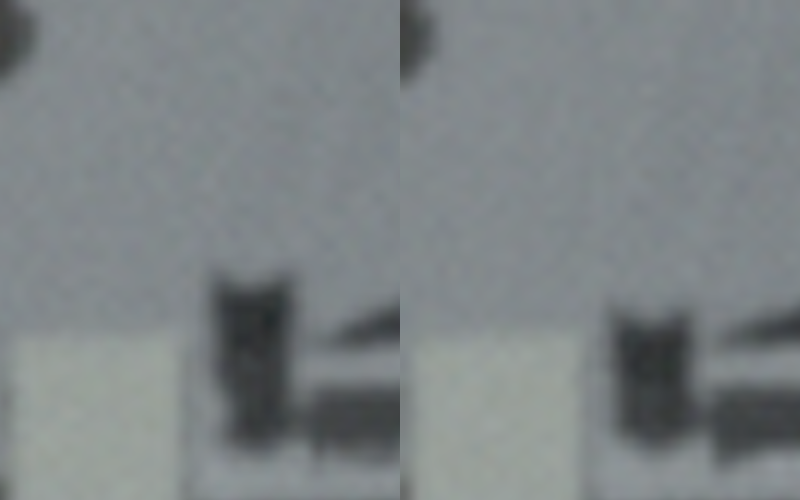

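Call:
play_rows:
  travel:
    - [0.2,-0.8,0]
    - [0.5,-1.5,0]
    - [0,0,3]
    - [0,0,3.5]
    - [-1,-3,3.5]
    - [-2,-3.5,1]
    - [-2,-3.5,0]
    - [-2,-3.5,0]
    - [-2,-3.5,0]
    - [0,0,0]
  rotation:
    - [0,0,0]
    - [0,0,0]
    - [0,0,0]
    - [0,0,0]
    - [0,0,0]
    - [0,0,0]
    - [0,0,0]
    - [0,0,0]
    - [0,0,0]
    - [0,0,0]
  claw: [0,0,0,0,0,0,0,0,0,0]

```text
time_s: 16.12
position: [0.3854, -0.1654, 0.1643]
tool_rot: [[-0.006, 0.952, 0.307], [0.005, 0.307, -0.952], [-1.0, -0.004, -0.006]]
ft_force: [0.7, -0.1, 0.6]
grip_width: -0.0002
```

```bash
python3 look.py 16; python3 - <<'E'
from h import *
t=env.get_image('top');crop(t,200,140,100,120,5,'pics/t16.png')
cv2.imwrite('pics/top16.png',t[:,:,::-1])
s=env.get_image('side');cv2.imwrite('pics/side16.png',s[:,:,::-1]);crop(s,210,160,100,80,7,'pics/s16b.png')
E
```

```text
[ 0.38637524 -0.16328956  0.16426354] [ 0.23958311 -0.64241532 -0.6374426 ] 16.1667
```

View pics/cmp_16.png

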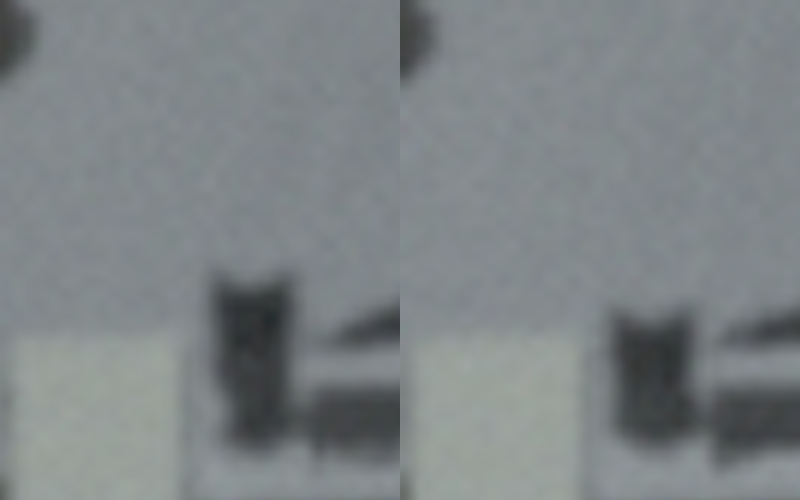

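View pics/t16.png

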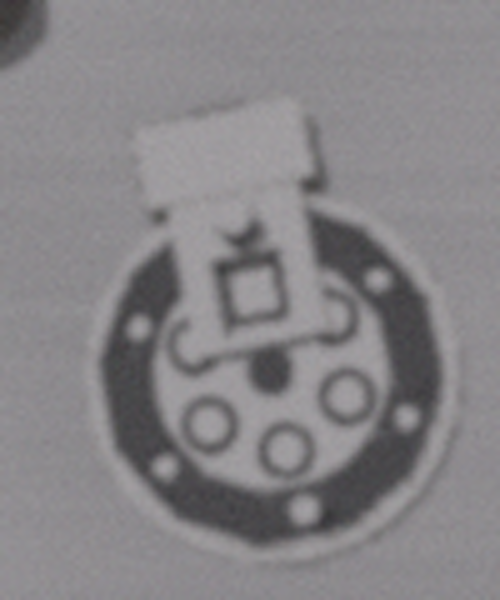

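View pics/s16b.png

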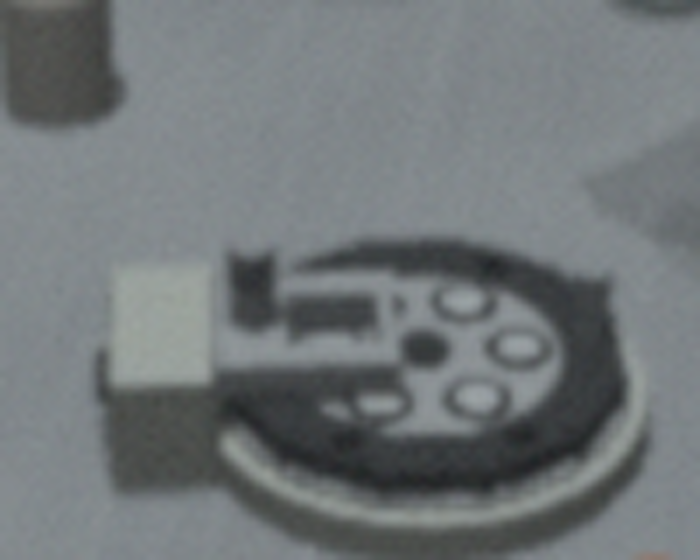

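View pics/top16.png

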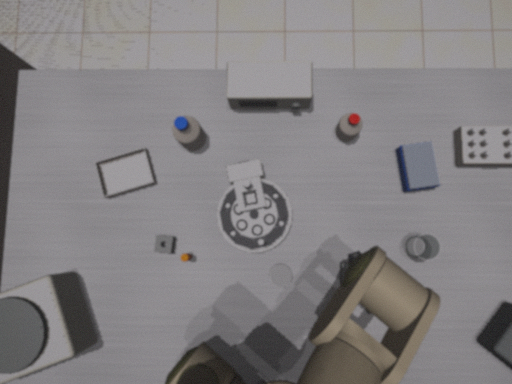

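```bash
python3 - <<'E'
from h import *
a=cv2.imread('pics/s10.png',0);a=cv2.resize(a,(100,90),interpolation=cv2.INTER_AREA)
b=cv2.imread('pics/side16.png',0)[140:230,210:310]
for im in(a,b): print(im[40:72,33:39].mean(1).round().astype(int))
A=a[44:60,30:42].astype(np.float32)
# edges at dark-top: interpolate threshold 100
for im in (a,b):
    p=cv2.GaussianBlur(im,(0,0),.7)[:,33:39].mean(1).astype(float); i=np.argmax((p<100)&(np.arange(90)>40)); print(140+i-1+(p[i-1]-100)/(p[i-1]-p[i]))
    j=i+np.argmax(p[i:]>100);print('bot',140+j-1+(100-p[j-1])/(p[j]-p[j-1]))
E
```

```text
[132 133 132 133 132 132 133 132 132 133 134 131 122 101  72  57  56  57
  59  64  67  68  71  74  75  74  85 109 132 143 144 134]
[134 133 135 134 134 134 132 133 134 135 134 135 135 134 133 124 101  72
  59  57  58  62  68  68  69  70  88 118 139 145 144 136]
193.0071942446043
bot 206.54098360655738
196.02173913043478
bot 206.33783783783784
```

```bash
python3 - <<'E'
from h import *
for z in(.11,.0985,.098,.07,.058): print(z,proj('side',[.607,.094,z])[1])
b=cv2.imread('pics/side16.png',0)
print(b[188:214,238:256])
E
```

```text
0.11 192.41690396124864
0.0985 195.66893728521958
0.098 195.80950953139995
0.07 203.57451058206053
0.058 206.83921748506694
[[136 134 134 134 137 136 135 133 132 134 133 133 133 138 133 133 131 132]
 [134 132 138 137 136 134 135 137 131 134 137 136 135 131 130 132 133 133]
 [138 135 136 136 135 136 133 135 132 135 134 135 136 134 133 131 135 133]
 [136 137 137 137 135 137 135 132 135 136 135 137 135 135 133 131 135 133]
 [133 137 135 137 134 135 134 134 135 136 136 135 136 130 135 136 136 135]
 [135 137 136 136 134 134 134 133 137 134 135 135 133 132 132 133 132 131]
 [135 136 139 134 129 130 134 133 137 134 130 131 132 131 132 134 132 129]
 [135 137 139 133 122 118 127 130 127 125 116 118 127 132 133 135 128 126]
 [137 136 138 129 107  95 105 110 108  98  89 111 126 129 124 119 114 102]
 [145 144 137 131 102  76  70  77  73  66  69 102 124 119 110  96  84  72]
 [151 152 139 129 103  68  60  58  51  51  66  98 118 114  99  97  90  88]
 [158 151 135 126 102  67  55  52  54  50  66  98 118 123 125 120 122 121]
 [157 150 132 129 106  69  53  52  48  57  67 102 131 135 137 137 137 138]
 
[... 274 characters left out ...]
 81  74  66  67  67  68]
 [158 153 134 129 117  87  71  69  64  64  67  80  87  74  64  67  66  70]
 [157 152 135 136 127 108  93  80  73  80  92 103 108  81  71  65  66  69]
 [157 153 138 140 142 133 123 111 104 109 127 132 127  95  82  86  95 101]
 [157 152 138 141 145 145 142 136 137 135 139 141 133 107 101 116 128 136]
 [159 152 135 140 143 148 145 144 142 144 146 145 139 128 131 137 138 144]
 [155 149 133 137 140 147 143 145 143 144 144 144 142 141 143 142 140 142]
 [160 148 129 132 138 139 140 139 133 133 132 133 133 132 130 131 128 128]
 [159 150 120 114 113 116 117 113 106 104 106 103 104 102 103 105 104  96]
 [155 145 112  86  83  81  79  82  78  78  78  77  76  76  74  77  74  74]]
```

Call:
play_rows:
  travel:
    - [2.6,2.9,0]
    - [2.6,2.9,0]
    - [2.6,2.9,0]
    - [2.6,2.9,0]
    - [2.6,2.9,0]
    - [2.6,2.9,0]
    - [2.6,2.9,0]
    - [2.6,2.9,0]
    - [0,0,0]
    - [0,0,0]
  rotation:
    - [0,0,0]
    - [0,0,0]
    - [0,0,0]
    - [0,0,0]
    - [0,0,0]
    - [0,0,0]
    - [0,0,0]
    - [0,0,0]
    - [0,0,0]
    - [0,0,0]
  claw: [0,0,0,0,0,0,0,0,0,0]

```text
time_s: 17.1
position: [0.6008, 0.1008, 0.16]
tool_rot: [[-0.012, 0.944, 0.33], [0.012, 0.33, -0.944], [-1.0, -0.007, -0.015]]
ft_force: [-0.3, -1.0, -0.4]
grip_width: -0.0002
```

Call:
play_rows:
  travel:
    - [0.65,-1.7,0]
    - [0,0,-1.5]
    - [0,0,-1.5]
    - [0,0,-1.0]
    - [0,0,0]
  rotation:
    - [-0.012,-0.012,0]
    - [0,0,0]
    - [0,0,0]
    - [0,0,0]
    - [0,0,0]
  claw: [0,0,0,0,0]

```text
time_s: 17.52
position: [0.6059, 0.0848, 0.118]
tool_rot: [[0.0, 0.942, 0.337], [-0.001, 0.337, -0.942], [-1.0, -0.0, 0.001]]
ft_force: [-0.8, -0.3, -0.3]
grip_width: -0.0002
```

Call:
play_rows:
  travel:
    - [0.1,0,-0.8]
    - [0,0,-0.3]
    - [0,0,-0.15]
    - [0,0,-0.1]
    - [0,0,-0.1]
  rotation:
    - [0,0,0]
    - [0,0,0]
    - [0,0,0]
    - [0,0,0]
    - [0,0,0]
  claw: [0,0,0,0,0]

```text
time_s: 17.93
position: [0.6072, 0.0834, 0.1041]
tool_rot: [[0.003, 0.942, 0.335], [-0.002, 0.335, -0.942], [-1.0, 0.002, 0.003]]
ft_force: [-0.6, 0.3, 0.1]
grip_width: -0.0004
```

Call:
play_rows:
  travel:
    - [0,0,-0.12]
    - [0,0,-0.12]
    - [0,0,-0.12]
  rotation:
    - [0,0,0]
    - [0,0,0]
    - [0,0,0]
  claw: [0,0,0]

```text
time_s: 18.18
position: [0.6076, 0.0834, 0.101]
tool_rot: [[0.004, 0.942, 0.336], [-0.002, 0.336, -0.942], [-1.0, 0.003, 0.003]]
ft_force: [-0.4, 1.5, -0.1]
grip_width: -0.0002
```

Call:
play_rows:
  travel:
    - [0,0,-0.1]
  rotation:
    - [0,0,0]
  claw: [0]

```text
time_s: 18.27
position: [0.6077, 0.0834, 0.1001]
tool_rot: [[0.005, 0.942, 0.336], [-0.002, 0.336, -0.942], [-1.0, 0.004, 0.003]]
ft_force: [0.6, -0.1, 0.3]
grip_width: -0.0003
```

Call:
play_rows:
  travel:
    - [0,0,-0.1]
  rotation:
    - [0,0,0]
  claw: [0]

```text
time_s: 18.35
position: [0.6077, 0.0834, 0.0991]
tool_rot: [[0.005, 0.942, 0.336], [-0.002, 0.336, -0.942], [-1.0, 0.004, 0.004]]
ft_force: [0.4, -0.6, 0.6]
grip_width: 0.0001
```

Call:
play_rows:
  travel:
    - [0,0,-0.08]
  rotation:
    - [0,0,0]
  claw: [0]

```text
time_s: 18.43
position: [0.6077, 0.0835, 0.0982]
tool_rot: [[0.005, 0.942, 0.336], [-0.002, 0.336, -0.942], [-1.0, 0.004, 0.004]]
ft_force: [0.1, 0.2, 0.3]
grip_width: -0.0004
```

Call:
play_rows:
  travel:
    - [0,0,1]
    - [0,0,3]
    - [0,0,3.5]
    - [-3,2,1]
    - [-3,2,0]
    - [-3,2,0]
    - [-3,2,0]
    - [-3,2,0]
    - [0,0,0]
    - [0,0,0]
  rotation:
    - [0,0,0]
    - [0,0,0]
    - [0,0,0]
    - [0,0,0]
    - [0,0,0]
    - [0,0,0]
    - [0,0,0]
    - [0,0,0]
    - [0,0,0]
    - [0,0,0]
  claw: [0,0,0,0,0,0,0,0,0,0]

```text
time_s: 19.27
position: [0.4514, 0.1857, 0.1933]
tool_rot: [[0.012, 0.943, 0.333], [-0.0, 0.333, -0.943], [-1.0, 0.012, 0.004]]
ft_force: [0.6, 0.4, 0.3]
grip_width: 0.0001
```

```bash
python3 - <<'E'
from h import *
s=env.get_image('side');crop(s,150,90,250,190,3,'pics/s20.png')
o=env.observe();print(o['position'],o['ft_force'],o['time_s'])
E
```

```text
[0.45150177 0.18560276 0.19330774] [-0.91647942  0.13040391 -0.49411612] 19.3167
```

View pics/s20.png

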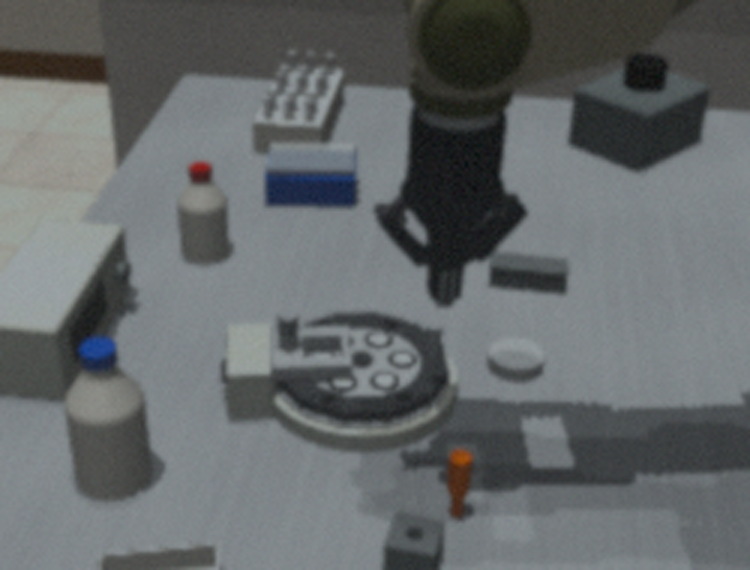

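The side picture (crop ×3) shows the pin seated on the bridge at about (288,330). The stand at (415,540) is empty, the orange look-alike at (460,480) stands where it was, and the gripper is clear of everything.

```bash
python3 -c "
from rig import env
print(env.close_job())"
```

```text
the job is handed in; nothing more can be done
None
```

The wheel is locked with the square filter in the bridge's window, and the steel pin is in that sector's index hole. I handed the job in at about 19 s.

**What I did:**
- I pushed the post clockwise about 60°.
- I moved the steel pin from the stand into the bushing, where its tip rested on the wheel face.
- I then nudged the post in steps of 1–2 mm until the pin dropped.
- Every force I read while pushing was at most about 5.5 N. These were taken at the end of each move and in a few readings between moves, so a brief peak inside a move would not show.

**Last checks:**
- **Filter:** the top view shows the square centred and straight in the window.
- **Bystanders:** they look unmoved in the pictures, including the orange look-alike. The slide box and dish were partly hidden in the last top view but show in the final side view.
- **Pin height by feel:** the closed fingers came down over the pin to 98.2 mm and met nothing. The grip top of a fully home pin is at 98 mm, so the pin is home.
- **Pin height by camera:** the grip's top edge fits a fully home pin to 0.2 px.
- **Disagreement:** the drop measured between two pictures came to about 10.7 mm instead of 12 mm. I put this down to image noise, because the feel check rules out a pin standing higher.
- **Not tested:** I did not push the wheel afterwards to test the lock.

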